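# Check the bench scale with its steel weight

### The arm

A 6-joint arm with a two-finger parallel gripper is mounted at the origin on a cart in front of the work surface, level with it; the furniture and walls round the work are solid. World frame = base frame: x ahead of the robot, y to its left, z up, the work surface at z = 0. Lengths are in m, angles in rad, forces in N, time in s.
With the tool pointing down it reaches from about 0.275 to 0.75 m from the base axis. Payload 10.2 kg.
Tool frame: the origin (TCP) lies midway between the tips of the shut fingers; the grasp point (between the pads) lies 19 mm behind it; z points along the fingers, y is the line along which they close (so a half turn about z gives the same grasp; the last joint's range is limited). The gripper opens to 88 mm and grips with 3 to 60 N. Pads are 18 mm wide; open, the fingers measure 123 mm over their backs; the gripper's body (75 mm by 187 mm) begins 45 mm behind the grasp point.
Start: joints at [1.083, 0.313, 1.498, -0, 1.331, -0.223], TCP at [0.137, 0.507, 0.239] pointing down, gripper open.
Joint ranges: [-2.94, 2.94], [-0.97, 2.17], [0.19, 2.56], [-1.23, 4.37], [0.02, 3.11], [-2.88, 2.88]. Speed limits (rad/s): [2.39, 2.39, 3.01, 3.14, 3.14, 3.14].

### API

Orientations are given as a unit quaternion [x, y, z, w].
In Python, from rig import sensors, imaging, workorder gives the robot as it stands.
- The arm moves only by the tool jog_arm, never from a script. Its argument "plan" is a list of rows, each an object of numbers: "tx", "ty", "tz": the shift along the world's x, y, z in m; "rx", "ry", "rz": the turn, a rotation vector about the world's x, y, z in degrees. A call has 1 to 10 rows; each row is the pose to reach, as a shift and turn from the pose commanded when the call began; what a row does not reach only later rows make up. A row lasts 1/8 s, in which the tool goes at most 62.5 mm and 10.7 degrees, less where a joint would pass 70% of its speed; a pose out of reach is approached as far as the arm can. A call with a gripper value outside its range is refused whole. "grip" is the finger opening in m, from 0 to 0.0881, set as the call begins (left out, the last holds). The fingers move at their own pace and stop on an object; "squeeze" is the grip in N (left out, the last holds). Time passes only in rows, so rows that repeat a pose let the fingers close. It gives the time, the measured TCP pose, the force, the opening and the grip force at its end, in the units of the state.
- sensors.state(): the state, without advancing time (a new reading comes with each control period).
- imaging.get_image(name): name is "scene" or "top"; returns a dict with "pixels" (384x512x3 uint8, red, green, blue), "range_z" (384x512 float32, m along the optical axis (not along the pixel's ray), 0 where there is no reading), "fx", "fy", "cx", "cy" (pixels), "world_to_cam" (4x4, takes a point from world to camera coordinates). Camera axes: x right, y down, z forward; pixel columns grow to the right and rows downward; lengths in m; the calibration is good to about 2 mm. A picture is of the moment at which its call begins.
- workorder.finish_job(): hands the job in; it is judged then, once.
The state is a dict: "t": time; "joints": joint angles; "joint_velocities": joint speeds; "tau": joint torques, N m; "tool_pos": TCP position; "tcp_rot": TCP orientation; "wrist_force": force on the tool from outside, world axes, zero at the start; "torque": the same for the moment, N m; "opening": finger opening in m; "grasp_force": force on a finger pad.
Only numpy, scipy, OpenCV 4.12 (cv2) and the standard library are available. Lean on these libraries where they do the work, as an engineer would, in place of code of your own. Each camera call takes 0.05 s, during which the arm holds its last target. There are 200 camera calls.

### The job

First clear the bench scale: take the aluminium sleeve off its pan and put it in the empty cardboard tray. Then take the steel check weight (not the brass one, which must stay where it is) out of its sloping seat and set it down gently, upright and centred in the ring marked on the sprung pan, without ever pushing the pan down hard.

Things in the scene. Friction and masses are not known exactly. Their poses are not given: they have to be found in the camera images.
- scale: grey bench scale, 200 x 190 mm housing up to 44 mm high with a dark display on its front (-x) face; fixed to the bench. Origin: bench level under the housing's centre; z up, x away from the display. The pan stands above it, its centre 10 mm towards +x of the origin
- pan_centre (a point): centre of the top face of the round steel pan (140 mm diameter, flat, 6 mm thick, about 68 mm above the bench when up); it moves with the pan. A dark ring of 65 mm outer and 61 mm inner diameter is marked round it, with a paler disc inside
- pan (a joint): how far the sprung pan is pushed straight down, m: 0 = up, 0.014 = bottom stop. Spring 800 N/m and well damped: the steel weight at rest sinks it about 6 mm. Beyond 0.012 (about 10 N) the scale counts as overloaded
- sleeve: bright aluminium tube, 30 mm diameter, 80 mm tall, about 70 g, standing on end somewhere on the pan. Origin: centre of its underside; z along the tube
- carton_tray: empty open cardboard tray, 161 x 216 mm outside, 88 mm high, walls about 9 mm, floor 3 mm thick; fixed. Origin: centre of its underside; x is its 161 mm side, y its 216 mm side, z up
- weight_rack: fixed blue rack, 120 x 190 mm, with two equal black seats 100 mm apart along its y axis (at y = +50 and -50 mm); each carries a check weight leaning 35 degrees from vertical, its grip towards the rack's -x. Each seat is a foot plate under the weight and a V trough up to 28 mm above the foot on the -x side, open at the top: weights come out along their own axis. Which weight stands in which seat varies. Origin: bench level under the rack's centre
- steel_weight: grey steel check weight, 0.5 kg: round body 46 mm diameter x 36 mm, neck 14 mm diameter x 12 mm, cylindrical grip 24 mm diameter x 22 mm on top, 70 mm tall in all. Origin: centre of its flat underside; z along its axis towards the grip
- steel_weight_grip (a point): middle of the steel weight's grip, 59 mm above its underside on its axis; axes as the weight's
- brass_weight: yellow brass check weight of the same shape and size, 0.53 kg; must stay in its seat. Origin: centre of its underside; z along its axis towards the grip

How it is judged:
On the way, in this order (a step that is already met when the one before it is completed fails the run):
1. the sleeve lies or stands released in the cardboard tray while the steel weight is still in its seat (x of sleeve in the frame of carton_tray between -0.075 and 0.075 m and y of sleeve in the frame of carton_tray between -0.1 and 0.1 m and z of sleeve in the frame of carton_tray below 0.06 m and linear speed of sleeve below 0.02 m/s and contact force between sleeve and the fingers below 0.05 N and distance of steel_weight from where it was at the start of the episode below 0.015 m), for 0.2 s.
2. the steel weight is lifted out of its seat (distance of steel_weight from where it was at the start of the episode above 0.06 m), for 0.1 s.
At the end, for the whole second after the job is handed in: The sleeve is at rest in the cardboard tray; the steel weight stands upright (within 0.06 rad) and at rest on the pan, its centre within 8 mm of the pan's centre, carried by the pan alone (pan down 4 to 8.5 mm); the brass weight is still in its seat (moved under 12 mm) (x of sleeve in the frame of carton_tray between -0.075 and 0.075 m and y of sleeve in the frame of carton_tray between -0.1 and 0.1 m and z of sleeve in the frame of carton_tray below 0.06 m and linear speed of sleeve below 0.02 m/s and contact force between sleeve and the fingers below 0.05 N and horizontal distance between steel_weight and pan_centre below 0.008 m and angle between steel_weight's own z axis and vertical below 0.06 rad and z of steel_weight in the frame of pan_centre between -0.004 and 0.004 m and value of joint pan between 0.004 and 0.0085 m and linear speed of steel_weight below 0.01 m/s and distance of brass_weight from where it was at the start of the episode below 0.012 m); the robot touches nothing.
It fails at once if the pan is pushed down more than 12 mm (weight dropped or pressed on it) (value of joint pan above 0.012 m).
It fails at once if the brass weight is taken or knocked from its seat (distance of brass_weight from where it was at the start of the episode above 0.02 m).
It also fails if it takes over 58 s, if anything falls off the work surface, if the arm or the gripper's body presses on something with over 40 N, if the wrist force passes 120 N, or if a joint passes its speed limit or range.

## Working session

There is one attempt and no reset: what is moved stays moved. The work goes in short steps, Python scripts to look and compute and a tool call to move; the robot and the scene stay as the last step left them, time stands still between calls to the robot, and variables do not carry over. Pictures are saved under pics/ and viewed, at most 10 in all, crops included, and the job is handed in when it is done.

Besides the shell and the picture viewer there is one more tool, called after ">>>" as name([rows], argument=value, ...), one row to a line, values as JSON. jog_arm: Moves the arm, as the interface text tells. Its arguments: {"type":"object","properties":{"plan":{"type":"array"},"grip":{"type":"number"},"squeeze":{"type":"number"}},"required":["plan"]}

```bash
mkdir -p pics; cat > h.py <<'E'
import numpy as np, cv2
from rig import sensors, imaging, workorder
def cloud(n):
    d=imaging.get_image(n); z=d["range_z"]; v,u=np.indices(z.shape)
    p=np.stack([(u-d["cx"])/d["fx"]*z,(v-d["cy"])/d["fy"]*z,z,np.ones_like(z)],-1)
    w=p@np.linalg.inv(d["world_to_cam"]).T
    w[z==0]=np.nan
    return d,w[...,:3]
def save(d,f,crop=None,s=1):
    im=d["pixels"][...,::-1]
    if crop: im=im[crop[0]:crop[1],crop[2]:crop[3]]
    cv2.imwrite(f,cv2.resize(im,None,fx=s,fy=s))
E
python3 - <<'E'
from h import *
for n in("top","scene"):
    d,w=cloud(n); save(d,f"pics/{n}0.png",s=1.5); np.save(n,w); np.save(n+"px",d["pixels"])
    print(n,np.linalg.inv(d["world_to_cam"]).round(3),d["fx"])
print(sensors.state())
E
```

```text
top [[-0.007 -0.993  0.119  0.372]
 [-1.     0.004 -0.027  0.02 ]
 [ 0.027 -0.119 -0.993  0.998]
 [ 0.     0.     0.     1.   ]] 357.3224440146256
scene [[ 0.675 -0.356  0.647 -0.059]
 [-0.738 -0.307  0.601 -0.544]
 [-0.015 -0.882 -0.47   0.511]
 [ 0.     0.     0.     1.   ]] 347.9969185885212
{'t': 0.1, 'joints': array([ 1.08260416e+00,  3.13414589e-01,  1.49833362e+00, -5.50163800e-06,
        1.33100090e+00, -2.23407659e-01]), 'joint_velocities': array([-7.34915251e-04,  7.77573263e-05, -1.20586005e-03, -8.15895848e-04,
        1.16467887e-03,  5.83051332e-05]), 'tau': array([ 3.92517104e-03, -4.02811897e+01, -2.52644008e+01,  6.95950328e-02,
        3.42713983e-02, -7.71357259e-05]), 'tool_pos': array([0.13730863, 0.5065075 , 0.23821813]), 'tcp_rot': array([ 1.32005166e-01,  9.91248860e-01, -5.42941875e-04, -1.98915229e-04]), 'wrist_force': array([ 0.1889031 ,  0.09246851, -0.53111639]), 'torque': array([-0.00762795,  0.02837763, -0.00832599]), 'grasp_force': 0.0, 'opening': 0.0880276117285859}
```

View pics/top0.png

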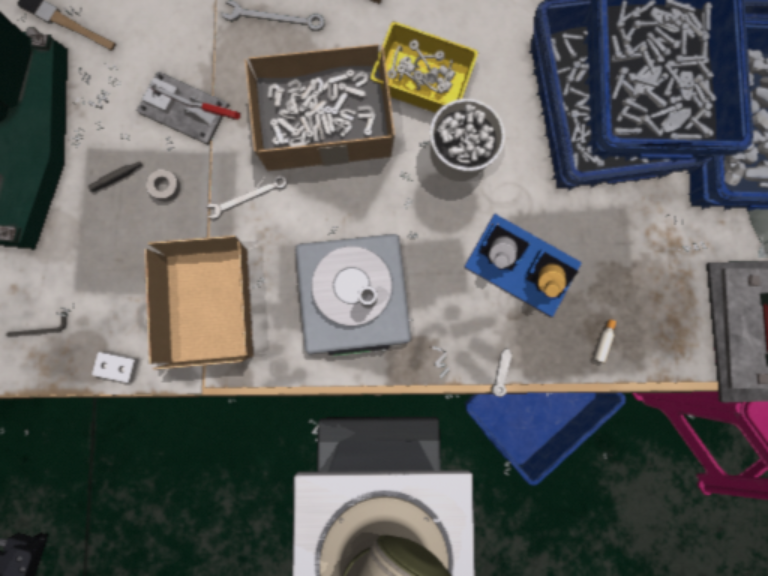

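View pics/scene0.png

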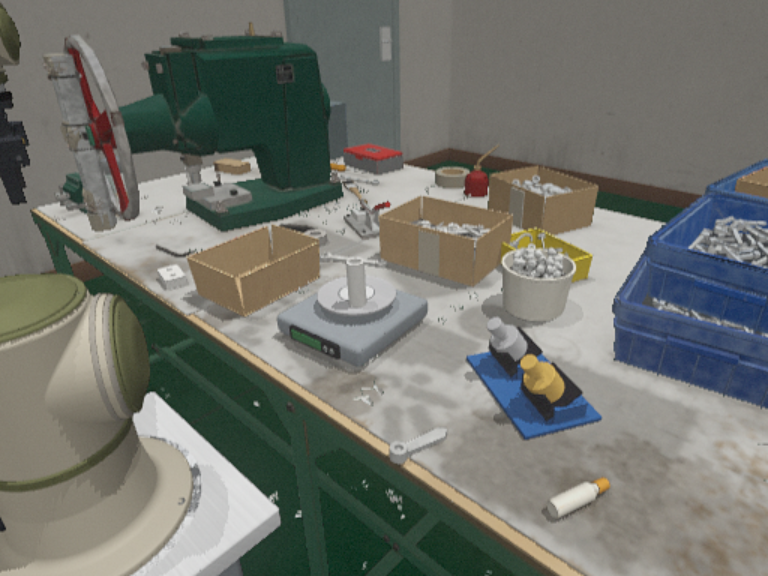

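The top view shows the tray at about (197,302), the pan at (352,287), the sleeve at (367,297), the steel weight at (502,250) and the brass weight at (552,280). In the scene view the steel weight sits in the far seat at (507,340), and the brass weight is nearer at (540,375).

```bash
cat > m.py <<'E'
from h import *
from scipy.optimize import least_squares
W={n:np.load(n+".npy") for n in("top","scene")}; P={n:np.load(n+"px.npy").astype(int) for n in W}
def box(n,x0,x1,y0,y1,z0,z1):
    w=W[n]; return (w[...,0]>x0)&(w[...,0]<x1)&(w[...,1]>y0)&(w[...,1]<y1)&(w[...,2]>z0)&(w[...,2]<z1)
t=W["top"]
def rect(m):
    p=t[m][:,:2]; (c,s,a)=cv2.minAreaRect((p*1000).astype(np.float32)); return np.round(c,1),np.round(s,1),round(a,1)
def circ(p):
    return least_squares(lambda q:np.hypot(p[:,0]-q[0],p[:,1]-q[1])-q[2],[*p.mean(0)[:2],.02]).x
for n in W:
    m=box(n,.2,.6,-.1,.2,.135,.16); q=W[n][m]; print(n,"sleeve top",len(q),q.mean(0),q.max(0),q.min(0))
    m=box(n,.2,.6,-.1,.2,.085,.14); q=W[n][m]; print("sleeve side",len(q),circ(q) if len(q)>9 else 0)
m=box("top",.2,.6,-.1,.2,.058,.075); print("pan",rect(m),t[m][:,2].mean()); 
(c,r)=cv2.minEnclosingCircle((t[m][:,:2]*1000).astype(np.float32)); print(c,r)
m=box("top",.15,.6,-.12,.18,.03,.05); print("housing",rect(m))
m=box("top",.15,.6,.17,.45,.075,.1); print("tray",rect(m),t[m][:,2].max())
px=P["top"]; blue=(px[...,2]>px[...,0]+50)&box("top",.25,.6,-.5,-.12,-.01,.05); print("rack",rect(blue),blue.sum())
for n in W:
  for nm,(y0,y1) in dict(s=(-.27,-.16),b=(-.38,-.27)).items():
    px=P[n]; m=box(n,.3,.55,y0,y1,.03,.13); q=W[n][m]; print(n,nm,len(q),q.mean(0),q[q[:,2].argmax()])
E
python3 m.py
```

```text
top sleeve top 81 [0.458845   0.02509201 0.14688887] [0.47269715 0.03957393 0.15042782] [0.4443482  0.01080962 0.13576673]
sleeve side 42 [0.4563531  0.02392544 0.01246409]
scene sleeve top 99 [0.45717074 0.02166454 0.14265241] [0.4732861  0.0392093  0.14780111] [0.44242143 0.00983087 0.13522586]
sleeve side 249 [0.45898856 0.02368169 0.01370189]
pan (array([484.2,  53.1]), array([138.2, 137.4]), 44.9) 0.06846111311750053
(484.622802734375, 52.92953872680664) 69.79087829589844
housing (array([470.2,  51.6]), array([209. , 190.2]), 6.2)
tray (array([456.2, 317.4]), array([215.7, 162.8]), 4.7) 0.09498259418530364
rack (array([ 529.9, -266.1]), array([188. , 118.8]), 59.7) 1422
top s 274 [ 0.53419988 -0.21718152  0.06895823] [ 0.53119439 -0.2049483   0.10128156]
top b 600 [ 0.50373909 -0.30403539  0.05963362] [ 0.47664042 -0.29780408  0.10200886]
scene s 531 [ 0.52967447 -0.22253248  0.06130313] [ 0.5266376  -0.20925317  0.09853863]
scene b 1000 [ 0.48849075 -0.31616736  0.0567875 ] [ 0.47855486 -0.29301772  0.09941863]
```

```bash
cat > fit.py <<'E'
exec(open("m.py").read().split("for n in W:")[0])
psi=np.deg2rad(-30.3)
def axis(yaw,tilt): return np.array([-np.cos(yaw)*np.sin(tilt),-np.sin(yaw)*np.sin(tilt),np.cos(tilt)])
def sd(p,b,a):
    d=p-b; h=d@a; r=np.linalg.norm(d-h[:,None]*a,axis=1)
    def cyl(R,h0,h1):
        x=r-R; y=np.abs(h-(h0+h1)/2)-(h1-h0)/2
        return np.minimum(np.maximum(x,y),0)+np.hypot(np.maximum(x,0),np.maximum(y,0))
    return np.minimum.reduce([cyl(.023,0,.036),cyl(.007,.036,.048),cyl(.012,.048,.070)])
for nm,(y0,y1),b0 in(("steel",(-.27,-.16),[.565,-.23,.02]),("brass",(-.40,-.26),[.515,-.315,.02])):
  for ns in(("top",),("scene",),("top","scene")):
    Q=[]
    for n in ns:
        px=P[n]; sat=px.max(-1)-px.min(-1); br=px.max(-1)>90
        col=(sat<40)&br if nm=="steel" else (px[...,0]>px[...,2]+50)&br
        Q.append(W[n][box(n,.42,.62,y0,y1,.02,.13)&col])
    Q=np.vstack(Q)
    f=lambda q:sd(Q,q[:3],axis(psi,np.deg2rad(35)))
    s=least_squares(f,b0,loss="soft_l1",f_scale=.002)
    f5=lambda q:sd(Q,q[:3],axis(q[3],q[4]))
    s5=least_squares(f5,[*s.x,psi,np.deg2rad(35)],loss="soft_l1",f_scale=.002)
    print(nm,ns,len(Q),s.x.round(4),"med",np.median(abs(s.fun)).round(4),"|",s5.x[:3].round(4),np.rad2deg(s5.x[3:]).round(1),"grip",(s.x+.059*axis(psi,np.deg2rad(35))).round(4),(s5.x[:3]+.059*axis(*s5.x[3:])).round(4))
print(axis(psi,np.deg2rad(35)))
E
python3 fit.py
```

```text
steel ('top',) 287 [ 0.5379 -0.2123  0.0625] med 0.0024 | [ 0.5359 -0.2167  0.0604] [-69.8  21.1] grip [ 0.5087 -0.1952  0.1108] [ 0.5285 -0.1967  0.1154]
steel ('scene',) 465 [ 0.5564 -0.2239  0.0352] med 0.0005 | [ 0.5562 -0.2239  0.0351] [-30.7  34.7] grip [ 0.5272 -0.2068  0.0835] [ 0.5273 -0.2068  0.0836]
steel ('top', 'scene') 752 [ 0.5559 -0.2238  0.0358] med 0.0007 | [ 0.5561 -0.2236  0.0359] [-29.7  35.2] grip [ 0.5267 -0.2067  0.0841] [ 0.5266 -0.2068  0.0841]
brass ('top',) 301 [ 0.5047 -0.3104  0.0366] med 0.0008 | [ 0.5048 -0.3105  0.0367] [-30.3  35.3] grip [ 0.4755 -0.2933  0.0849] [ 0.4754 -0.2932  0.0848]
brass ('scene',) 571 [ 0.506  -0.3101  0.0354] med 0.0006 | [ 0.5061 -0.3101  0.0355] [-30.   35.1] grip [ 0.4768 -0.2931  0.0838] [ 0.4767 -0.2931  0.0837]
brass ('top', 'scene') 872 [ 0.5056 -0.31    0.0358] med 0.0007 | [ 0.5059 -0.3099  0.0359] [-29.5  35.4] grip [ 0.4763 -0.293   0.0841] [ 0.4761 -0.2931  0.084 ]
[-0.49522334  0.28938516  0.81915204]
```

The fits are consistent: steel weight base (.556,-.224,.036), leaning 35° with the rack yawed -30.3°. Pan centre is (.4845,.053), sleeve (.459,.024), and the tray is centred at (.456,.317) with its long side along world x. I'll move above the sleeve with the fingers closing along x.

>>> jog_arm([
  {"tx": 0.322, "ty": -0.483, "tz": 0, "rz": -70},
  {"tx": 0.322, "ty": -0.483, "tz": 0, "rz": -70},
  {"tx": 0.322, "ty": -0.483, "tz": 0, "rz": -70},
  {"tx": 0.322, "ty": -0.483, "tz": 0, "rz": -70},
  {"tx": 0.322, "ty": -0.483, "tz": 0, "rz": -70},
  {"tx": 0.322, "ty": -0.483, "tz": 0, "rz": -70},
  {"tx": 0.322, "ty": -0.483, "tz": 0, "rz": -70},
  {"tx": 0.322, "ty": -0.483, "tz": 0, "rz": -70},
  {"tx": 0.322, "ty": -0.483, "tz": 0, "rz": -70},
  {"tx": 0.322, "ty": -0.483, "tz": 0, "rz": -70},
], grip=0.07, squeeze=8)

```text
invalid input at $.plan[0]: expected keys tx, ty, tz, rx, ry, rz
```

>>> jog_arm([
  {"tx": 0.322, "ty": -0.483, "tz": 0, "rx": 0, "ry": 0, "rz": -70},
  {"tx": 0.322, "ty": -0.483, "tz": 0, "rx": 0, "ry": 0, "rz": -70},
  {"tx": 0.322, "ty": -0.483, "tz": 0, "rx": 0, "ry": 0, "rz": -70},
  {"tx": 0.322, "ty": -0.483, "tz": 0, "rx": 0, "ry": 0, "rz": -70},
  {"tx": 0.322, "ty": -0.483, "tz": 0, "rx": 0, "ry": 0, "rz": -70},
  {"tx": 0.322, "ty": -0.483, "tz": 0, "rx": 0, "ry": 0, "rz": -70},
  {"tx": 0.322, "ty": -0.483, "tz": 0, "rx": 0, "ry": 0, "rz": -70},
  {"tx": 0.322, "ty": -0.483, "tz": 0, "rx": 0, "ry": 0, "rz": -70},
  {"tx": 0.322, "ty": -0.483, "tz": 0, "rx": 0, "ry": 0, "rz": -70},
  {"tx": 0.322, "ty": -0.483, "tz": 0, "rx": 0, "ry": 0, "rz": -70},
], grip=0.07, squeeze=8)

```text
t: 1.35
tool_pos: [0.4604, 0.0212, 0.2382]
tcp_rot: [0.678, 0.735, -0.0, -0.0]
wrist_force: [-0.2, 0.5, -0.5]
opening: 0.0701
grasp_force: 0.0
```

>>> jog_arm([
  {"tx": 0, "ty": 0.001, "tz": -0.04, "rx": 0, "ry": 0, "rz": 0},
  {"tx": 0, "ty": 0.001, "tz": -0.08, "rx": 0, "ry": 0, "rz": 0},
  {"tx": 0, "ty": 0.001, "tz": -0.11, "rx": 0, "ry": 0, "rz": 0},
  {"tx": 0, "ty": 0.001, "tz": -0.123, "rx": 0, "ry": 0, "rz": 0},
  {"tx": 0, "ty": 0.001, "tz": -0.123, "rx": 0, "ry": 0, "rz": 0},
  {"tx": 0, "ty": 0.001, "tz": -0.123, "rx": 0, "ry": 0, "rz": 0},
])

```text
t: 2.1
tool_pos: [0.46, 0.0248, 0.1168]
tcp_rot: [0.677, 0.736, 0.001, 0.001]
wrist_force: [-0.1, -0.3, 0.9]
opening: 0.07
grasp_force: 0.0
```

>>> jog_arm([
  {"tx": 0, "ty": 0, "tz": 0, "rx": 0, "ry": 0, "rz": 0},
  {"tx": 0, "ty": 0, "tz": 0, "rx": 0, "ry": 0, "rz": 0},
  {"tx": 0, "ty": 0, "tz": 0, "rx": 0, "ry": 0, "rz": 0},
  {"tx": 0, "ty": 0, "tz": 0, "rx": 0, "ry": 0, "rz": 0},
  {"tx": 0, "ty": 0, "tz": 0, "rx": 0, "ry": 0, "rz": 0},
  {"tx": 0, "ty": 0, "tz": 0, "rx": 0, "ry": 0, "rz": 0},
], grip=0.02, squeeze=10)

```text
t: 2.85
tool_pos: [0.4594, 0.0247, 0.1157]
tcp_rot: [0.677, 0.736, -0.0, 0.0]
wrist_force: [0.7, 0.2, -0.0]
opening: 0.0292
grasp_force: 10.0
```

>>> jog_arm([
  {"tx": 0, "ty": 0, "tz": 0.03, "rx": 0, "ry": 0, "rz": 0},
  {"tx": 0, "ty": 0, "tz": 0.08, "rx": 0, "ry": 0, "rz": 0},
  {"tx": 0, "ty": 0.02, "tz": 0.11, "rx": 0, "ry": 0, "rz": 0},
  {"tx": 0, "ty": 0.07, "tz": 0.12, "rx": 0, "ry": 0, "rz": 0},
  {"tx": -0.003, "ty": 0.12, "tz": 0.12, "rx": 0, "ry": 0, "rz": 0},
  {"tx": -0.003, "ty": 0.17, "tz": 0.12, "rx": 0, "ry": 0, "rz": 0},
  {"tx": -0.003, "ty": 0.22, "tz": 0.12, "rx": 0, "ry": 0, "rz": 0},
  {"tx": -0.003, "ty": 0.27, "tz": 0.12, "rx": 0, "ry": 0, "rz": 0},
  {"tx": -0.003, "ty": 0.292, "tz": 0.12, "rx": 0, "ry": 0, "rz": 0},
  {"tx": -0.003, "ty": 0.292, "tz": 0.12, "rx": 0, "ry": 0, "rz": 0},
])

```text
t: 4.1
tool_pos: [0.456, 0.3176, 0.2352]
tcp_rot: [0.676, 0.737, -0.0, -0.0]
wrist_force: [-0.5, -0.4, 0.3]
opening: 0.0294
grasp_force: 10.0
```

>>> jog_arm([
  {"tx": 0, "ty": 0, "tz": -0.04, "rx": 0, "ry": 0, "rz": 0},
  {"tx": 0, "ty": 0, "tz": -0.08, "rx": 0, "ry": 0, "rz": 0},
  {"tx": 0, "ty": 0, "tz": -0.12, "rx": 0, "ry": 0, "rz": 0},
  {"tx": 0, "ty": 0, "tz": -0.15, "rx": 0, "ry": 0, "rz": 0},
  {"tx": 0, "ty": 0, "tz": -0.17, "rx": 0, "ry": 0, "rz": 0},
  {"tx": 0, "ty": 0, "tz": -0.18, "rx": 0, "ry": 0, "rz": 0},
  {"tx": 0, "ty": 0, "tz": -0.183, "rx": 0, "ry": 0, "rz": 0},
  {"tx": 0, "ty": 0, "tz": -0.183, "rx": 0, "ry": 0, "rz": 0},
  {"tx": 0, "ty": 0, "tz": -0.183, "rx": 0, "ry": 0, "rz": 0},
])

```text
t: 5.22
tool_pos: [0.4568, 0.3168, 0.0534]
tcp_rot: [0.677, 0.736, 0.001, 0.0]
wrist_force: [0.3, 1.1, -0.8]
opening: 0.0298
grasp_force: 10.0
```

>>> jog_arm([
  {"tx": 0, "ty": 0, "tz": 0, "rx": 0, "ry": 0, "rz": 0},
  {"tx": 0, "ty": 0, "tz": 0, "rx": 0, "ry": 0, "rz": 0},
  {"tx": 0, "ty": 0, "tz": 0, "rx": 0, "ry": 0, "rz": 0},
  {"tx": 0, "ty": 0, "tz": 0, "rx": 0, "ry": 0, "rz": 0},
  {"tx": 0, "ty": 0, "tz": 0, "rx": 0, "ry": 0, "rz": 0},
  {"tx": 0, "ty": 0, "tz": 0.04, "rx": 0, "ry": 0, "rz": 0},
  {"tx": 0, "ty": 0, "tz": 0.1, "rx": 0, "ry": 0, "rz": 0},
  {"tx": 0, "ty": 0, "tz": 0.15, "rx": 0, "ry": 0, "rz": 0},
  {"tx": 0, "ty": 0, "tz": 0.18, "rx": 0, "ry": 0, "rz": 0},
  {"tx": 0, "ty": 0, "tz": 0.18, "rx": 0, "ry": 0, "rz": 0},
], grip=0.055)

```text
t: 6.48
tool_pos: [0.457, 0.317, 0.2346]
tcp_rot: [0.677, 0.736, 0.002, 0.001]
wrist_force: [0.1, -0.1, -0.6]
opening: 0.055
grasp_force: 0.0
```

>>> jog_arm([
  {"tx": 0.013, "ty": -0.487, "tz": 0, "rx": 0, "ry": 0, "rz": 55},
  {"tx": 0.013, "ty": -0.487, "tz": 0, "rx": 0, "ry": 0, "rz": 55},
  {"tx": 0.013, "ty": -0.487, "tz": 0, "rx": 0, "ry": 0, "rz": 55},
  {"tx": 0.013, "ty": -0.487, "tz": 0, "rx": 0, "ry": 0, "rz": 55},
  {"tx": 0.013, "ty": -0.487, "tz": 0, "rx": 0, "ry": 0, "rz": 55},
  {"tx": 0.013, "ty": -0.487, "tz": 0, "rx": 0, "ry": 0, "rz": 55},
  {"tx": 0.013, "ty": -0.487, "tz": 0, "rx": 0, "ry": 0, "rz": 55},
  {"tx": 0.013, "ty": -0.487, "tz": 0, "rx": 0, "ry": 0, "rz": 55},
  {"tx": 0.013, "ty": -0.487, "tz": 0, "rx": 0, "ry": 0, "rz": 55},
  {"tx": 0.013, "ty": -0.487, "tz": 0, "rx": 0, "ry": 0, "rz": 55},
], grip=0.05)

```text
t: 7.72
tool_pos: [0.4688, -0.1713, 0.231]
tcp_rot: [0.262, 0.965, 0.0, -0.001]
wrist_force: [0.1, -0.6, 0.4]
opening: 0.05
grasp_force: 0.0
```

>>> jog_arm([
  {"tx": 0, "ty": 0, "tz": 0, "rx": -4.4, "ry": -7.5, "rz": 0},
  {"tx": 0, "ty": 0, "tz": 0, "rx": -8.8, "ry": -15, "rz": 0},
  {"tx": 0, "ty": 0, "tz": 0, "rx": -13.2, "ry": -22.6, "rz": 0},
  {"tx": 0, "ty": 0, "tz": 0, "rx": -17.7, "ry": -30.2, "rz": 0},
  {"tx": 0, "ty": 0, "tz": 0, "rx": -17.7, "ry": -30.2, "rz": 0},
  {"tx": 0, "ty": 0, "tz": 0, "rx": -17.7, "ry": -30.2, "rz": 0},
])

```text
t: 8.48
tool_pos: [0.4699, -0.17, 0.2329]
tcp_rot: [0.248, 0.921, -0.079, 0.289]
wrist_force: [0.0, -0.5, 0.7]
opening: 0.05
grasp_force: 0.0
```

```bash
python3 - <<'E'
from h import *
from scipy.spatial.transform import Rotation as R
s=sensors.state(); print(s["t"],s["tool_pos"],s["joints"].round(2)); M=R.from_quat(s["tcp_rot"]).as_matrix(); print(M.round(4))
d,w=cloud("top"); save(d,"pics/top1.png",s=1.5); np.save("top",w)
b=np.array([.556,-.2238,.0358]); a=np.array([-.4952,.2894,.8192])
for h in(.135,.045): print(h,(b+h*a-s["tool_pos"]).round(4))
# ring: pale disc on pan
px=d["pixels"].astype(float).mean(-1)
m=(np.hypot(w[...,0]-.4845,w[...,1]-.053)<.05)&(w[...,2]<.08)
dark=m&(px<np.median(px[m])-0); 
pts=w[m]; r=np.hypot(pts[:,0]-.4845,pts[:,1]-.053)
for k in range(0,50,4): q=(r*1000>=k)&(r*1000<k+4); print(k,px[m][q].mean().round(0),end="; ")
q=w[(np.hypot(w[...,0]-.456,w[...,1]-.317)<.06)&(w[...,2]>.02)]; print("\nsleeve",len(q),q.mean(0),q[:,2].max())
E
```

```text
8.475 [ 0.46986453 -0.16997568  0.23294146] [-0.6  -0.    2.01  0.09  0.53 -1.71]
[[-0.7098  0.5025  0.4937]
 [ 0.4113  0.8646 -0.2886]
 [-0.5719 -0.0017 -0.8203]]
0.135 [ 0.0193 -0.0148 -0.0865]
0.045 [ 0.0639 -0.0408 -0.1603]
0 215.0; 4 215.0; 8 215.0; 12 215.0; 16 215.0; 20 215.0; 24 212.0; 28 182.0; 32 183.0; 36 199.0; 40 200.0; 44 199.0; 48 199.0; 
sleeve 193 [0.45600641 0.31390768 0.06456638] 0.08799053893722952
```

View pics/top1.png

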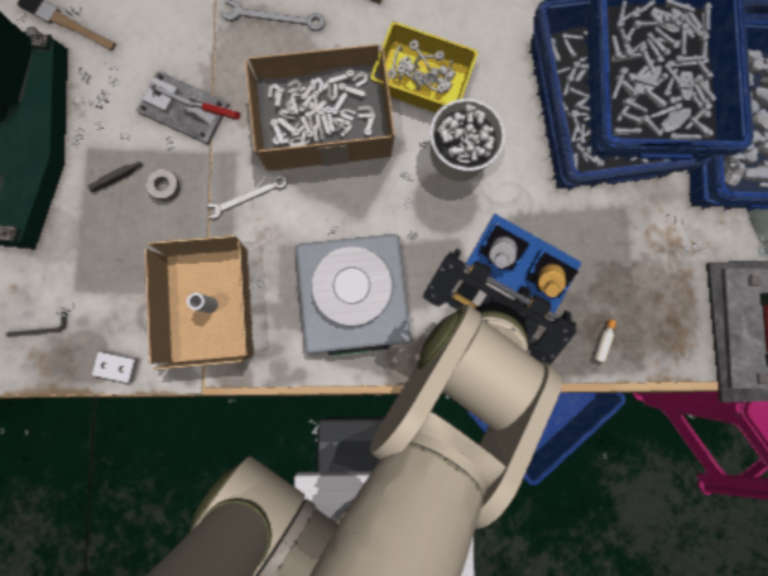

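The sleeve stands released in the tray at (200,302), the pan is clear with its ring centred at (352,286), and both weights are still seated at (502,250) and (552,280). Next I'll come in along the steel weight's axis.

>>> jog_arm([
  {"tx": 0.01, "ty": -0.007, "tz": -0.043, "rx": 0, "ry": 0, "rz": 0},
  {"tx": 0.019, "ty": -0.015, "tz": -0.087, "rx": 0, "ry": 0, "rz": 0},
  {"tx": 0.019, "ty": -0.015, "tz": -0.087, "rx": 0, "ry": 0, "rz": 0},
  {"tx": 0.03, "ty": -0.021, "tz": -0.105, "rx": 0, "ry": 0, "rz": 0},
  {"tx": 0.041, "ty": -0.028, "tz": -0.123, "rx": 0, "ry": 0, "rz": 0},
  {"tx": 0.053, "ty": -0.034, "tz": -0.142, "rx": 0, "ry": 0, "rz": 0},
  {"tx": 0.06, "ty": -0.038, "tz": -0.153, "rx": 0, "ry": 0, "rz": 0},
  {"tx": 0.064, "ty": -0.041, "tz": -0.16, "rx": 0, "ry": 0, "rz": 0},
  {"tx": 0.064, "ty": -0.041, "tz": -0.16, "rx": 0, "ry": 0, "rz": 0},
  {"tx": 0.064, "ty": -0.041, "tz": -0.16, "rx": 0, "ry": 0, "rz": 0},
])

```text
t: 9.78
tool_pos: [0.5335, -0.2113, 0.0734]
tcp_rot: [0.248, 0.921, -0.079, 0.29]
wrist_force: [-1.1, -0.1, -0.2]
opening: 0.05
grasp_force: 0.0
```

```bash
python3 - <<'E'
from h import *
s=sensors.state(); b=np.array([.556,-.2238,.0358]); a=np.array([-.4952,.2894,.8192])
print((b+.045*a-s["tool_pos"]).round(4),s["wrist_force"])
d,w=cloud("scene"); save(d,"pics/s1.png",(170,320,260,450),4)
E
```

```text
[ 0.0002  0.0005 -0.0007] [-1.14702049 -0.06183472 -0.22691007]
```

View pics/s1.png

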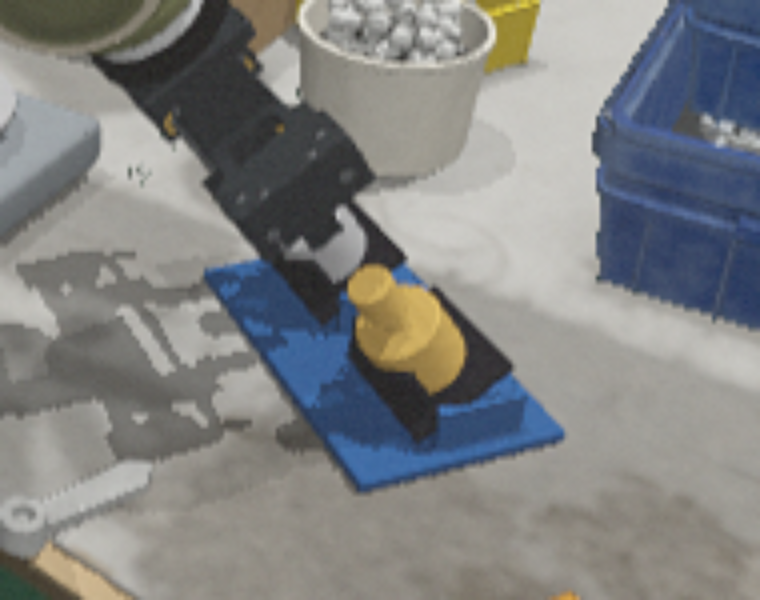

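The gripper lines up with the steel weight: its body shows at (340,245), just beyond the finger, and the brass weight at (410,330) is clear. I'll close now.

>>> jog_arm([
  {"tx": 0, "ty": 0, "tz": 0, "rx": 0, "ry": 0, "rz": 0},
  {"tx": 0, "ty": 0, "tz": 0, "rx": 0, "ry": 0, "rz": 0},
  {"tx": 0, "ty": 0, "tz": 0, "rx": 0, "ry": 0, "rz": 0},
  {"tx": 0, "ty": 0, "tz": 0, "rx": 0, "ry": 0, "rz": 0},
  {"tx": 0, "ty": 0, "tz": 0, "rx": 0, "ry": 0, "rz": 0},
  {"tx": 0, "ty": 0, "tz": 0, "rx": 0, "ry": 0, "rz": 0},
], grip=0.015, squeeze=40)

```text
t: 10.58
tool_pos: [0.5337, -0.2109, 0.073]
tcp_rot: [0.248, 0.921, -0.079, 0.29]
wrist_force: [3.4, 5.3, 2.5]
opening: 0.0223
grasp_force: 40.0
```

>>> jog_arm([
  {"tx": -0.0025, "ty": 0.0014, "tz": 0.0041, "rx": 0, "ry": 0, "rz": 0},
  {"tx": -0.005, "ty": 0.0029, "tz": 0.0082, "rx": 0, "ry": 0, "rz": 0},
  {"tx": -0.0099, "ty": 0.0058, "tz": 0.0164, "rx": 0, "ry": 0, "rz": 0},
  {"tx": -0.0149, "ty": 0.0087, "tz": 0.0246, "rx": 0, "ry": 0, "rz": 0},
  {"tx": -0.0198, "ty": 0.0116, "tz": 0.0328, "rx": 0, "ry": 0, "rz": 0},
  {"tx": -0.0297, "ty": 0.0174, "tz": 0.0492, "rx": 0, "ry": 0, "rz": 0},
  {"tx": -0.0396, "ty": 0.0232, "tz": 0.0656, "rx": 0, "ry": 0, "rz": 0},
  {"tx": -0.0495, "ty": 0.029, "tz": 0.082, "rx": 0, "ry": 0, "rz": 0},
  {"tx": -0.06, "ty": 0.04, "tz": 0.12, "rx": 0, "ry": 0, "rz": 0},
  {"tx": -0.06, "ty": 0.04, "tz": 0.12, "rx": 0, "ry": 0, "rz": 0},
])

```text
t: 11.82
tool_pos: [0.4735, -0.1712, 0.1951]
tcp_rot: [0.248, 0.92, -0.08, 0.292]
wrist_force: [-0.8, -0.6, -6.0]
opening: 0.0222
grasp_force: 40.0
```

>>> jog_arm([
  {"tx": 0, "ty": 0.02, "tz": 0, "rx": 2.5, "ry": 4.3, "rz": 0},
  {"tx": 0, "ty": 0.05, "tz": 0.01, "rx": 5, "ry": 8.6, "rz": 0},
  {"tx": 0, "ty": 0.08, "tz": 0.01, "rx": 7.5, "ry": 12.9, "rz": 0},
  {"tx": 0.005, "ty": 0.12, "tz": 0.01, "rx": 10, "ry": 17.2, "rz": 0},
  {"tx": 0.01, "ty": 0.15, "tz": 0.01, "rx": 12.5, "ry": 21.5, "rz": 0},
  {"tx": 0.01, "ty": 0.18, "tz": 0.01, "rx": 15, "ry": 25.8, "rz": 0},
  {"tx": 0.011, "ty": 0.2, "tz": 0.01, "rx": 17.7, "ry": 30.2, "rz": 0},
  {"tx": 0.011, "ty": 0.215, "tz": 0.01, "rx": 17.7, "ry": 30.2, "rz": 0},
  {"tx": 0.011, "ty": 0.224, "tz": 0.01, "rx": 17.7, "ry": 30.2, "rz": 0},
  {"tx": 0.011, "ty": 0.224, "tz": 0.01, "rx": 17.7, "ry": 30.2, "rz": 0},
])

```text
t: 13.08
tool_pos: [0.4841, 0.053, 0.2025]
tcp_rot: [0.26, 0.966, -0.0, 0.0]
wrist_force: [0.0, 0.2, -5.1]
opening: 0.0223
grasp_force: 40.0
```

```bash
python3 - <<'E'
from h import *
from scipy.spatial.transform import Rotation as R
s=sensors.state(); print(s["t"],s["tool_pos"],s["wrist_force"],s["opening"]); M=R.from_quat(s["tcp_rot"]).as_matrix(); print(M.round(4))
d,w=cloud("scene"); save(d,"pics/s2.png",(90,260,140,340),4); np.save("scene",w)
t=s["tool_pos"]
m=(np.hypot(w[...,0]-t[0],w[...,1]-t[1])<.05)&(w[...,2]<t[2]-.002)&(w[...,2]>.09)
q=w[m]
exec(open("fit.py").read().split("def sd")[1].split("for nm")[0].join(["def sd",""]))
from scipy.optimize import least_squares
def f(p):
    a=np.array([p[3],p[4],1]); return sd(q,p[:3],a/np.linalg.norm(a))
r=least_squares(f,[t[0],t[1],t[2]-.045,0,0],loss="soft_l1",f_scale=.002)
print(len(q),r.x.round(4),np.median(abs(r.fun)),"base-tcp",(r.x[:3]-t).round(4))
E
```

```text
13.075 [0.48412116 0.05302282 0.20250723] [ 2.20122560e-03  2.30449023e-01 -5.11371871e+00] 0.02231029804199627
[[-8.649e-01  5.019e-01  6.000e-04]
 [ 5.019e-01  8.649e-01 -4.000e-04]
 [-8.000e-04 -0.000e+00 -1.000e+00]]
313 [ 0.4849  0.0524  0.1572 -0.002  -0.0047] 0.000550451277549456 base-tcp [ 0.0008 -0.0006 -0.0453]
```

View pics/s2.png

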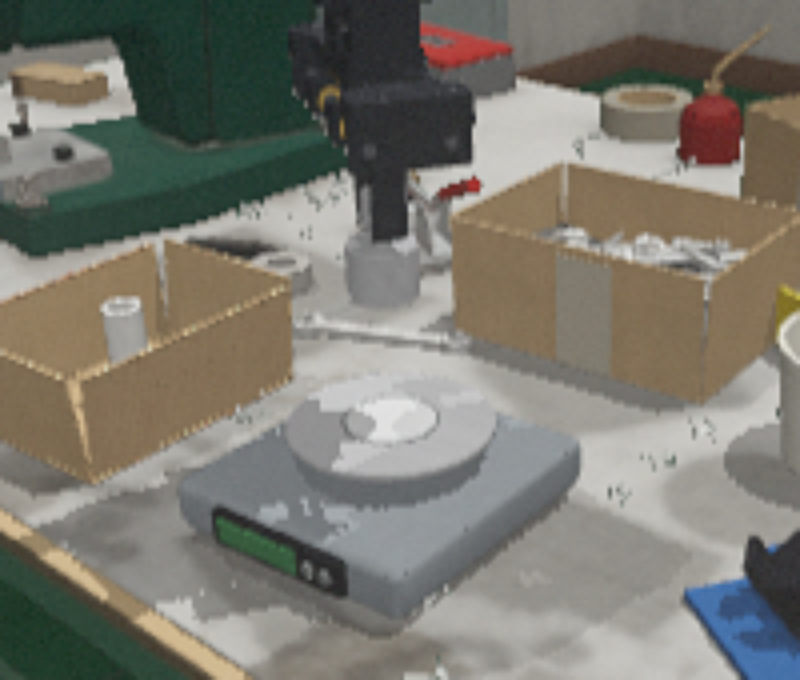

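The weight hangs upright under the gripper at (382,275), with its base at z=.157 and within 1 mm of the pan centre. I'll lower it and watch the force.

>>> jog_arm([
  {"tx": 0, "ty": 0, "tz": -0.015, "rx": 0, "ry": 0, "rz": 0},
  {"tx": 0, "ty": 0, "tz": -0.035, "rx": 0, "ry": 0, "rz": 0},
  {"tx": 0, "ty": 0, "tz": -0.05, "rx": 0, "ry": 0, "rz": 0},
  {"tx": 0, "ty": 0, "tz": -0.062, "rx": 0, "ry": 0, "rz": 0},
  {"tx": 0, "ty": 0, "tz": -0.07, "rx": 0, "ry": 0, "rz": 0},
  {"tx": 0, "ty": 0, "tz": -0.076, "rx": 0, "ry": 0, "rz": 0},
  {"tx": 0, "ty": 0, "tz": -0.08, "rx": 0, "ry": 0, "rz": 0},
  {"tx": 0, "ty": 0, "tz": -0.083, "rx": 0, "ry": 0, "rz": 0},
  {"tx": 0, "ty": 0, "tz": -0.083, "rx": 0, "ry": 0, "rz": 0},
  {"tx": 0, "ty": 0, "tz": -0.083, "rx": 0, "ry": 0, "rz": 0},
])

```text
t: 14.38
tool_pos: [0.4845, 0.0527, 0.1199]
tcp_rot: [0.26, 0.966, 0.0, 0.0]
wrist_force: [0.5, 0.1, -4.9]
opening: 0.0226
grasp_force: 40.0
```

>>> jog_arm([
  {"tx": 0, "ty": 0, "tz": -0.001, "rx": 0, "ry": 0, "rz": 0},
  {"tx": 0, "ty": 0, "tz": -0.002, "rx": 0, "ry": 0, "rz": 0},
  {"tx": 0, "ty": 0, "tz": -0.003, "rx": 0, "ry": 0, "rz": 0},
  {"tx": 0, "ty": 0, "tz": -0.004, "rx": 0, "ry": 0, "rz": 0},
  {"tx": 0, "ty": 0, "tz": -0.005, "rx": 0, "ry": 0, "rz": 0},
  {"tx": 0, "ty": 0, "tz": -0.006, "rx": 0, "ry": 0, "rz": 0},
  {"tx": 0, "ty": 0, "tz": -0.007, "rx": 0, "ry": 0, "rz": 0},
  {"tx": 0, "ty": 0, "tz": -0.008, "rx": 0, "ry": 0, "rz": 0},
  {"tx": 0, "ty": 0, "tz": -0.008, "rx": 0, "ry": 0, "rz": 0},
])

```text
t: 15.5
tool_pos: [0.4844, 0.0527, 0.1117]
tcp_rot: [0.26, 0.966, -0.0, 0.0]
wrist_force: [-0.1, 0.2, -4.4]
opening: 0.0229
grasp_force: 40.0
```

>>> jog_arm([
  {"tx": 0, "ty": 0, "tz": -0.001, "rx": 0, "ry": 0, "rz": 0},
  {"tx": 0, "ty": 0, "tz": -0.002, "rx": 0, "ry": 0, "rz": 0},
  {"tx": 0, "ty": 0, "tz": -0.003, "rx": 0, "ry": 0, "rz": 0},
  {"tx": 0, "ty": 0, "tz": -0.003, "rx": 0, "ry": 0, "rz": 0},
  {"tx": 0, "ty": 0, "tz": -0.003, "rx": 0, "ry": 0, "rz": 0},
])

```text
t: 16.12
tool_pos: [0.4845, 0.0527, 0.1088]
tcp_rot: [0.26, 0.966, 0.0, 0.0]
wrist_force: [0.7, -0.3, -1.9]
opening: 0.0229
grasp_force: 40.0
```

>>> jog_arm([
  {"tx": 0, "ty": 0, "tz": -0.001, "rx": 0, "ry": 0, "rz": 0},
  {"tx": 0, "ty": 0, "tz": -0.002, "rx": 0, "ry": 0, "rz": 0},
  {"tx": 0, "ty": 0, "tz": -0.002, "rx": 0, "ry": 0, "rz": 0},
  {"tx": 0, "ty": 0, "tz": -0.002, "rx": 0, "ry": 0, "rz": 0},
])

```text
t: 16.62
tool_pos: [0.4845, 0.0527, 0.1068]
tcp_rot: [0.26, 0.966, 0.0, 0.0]
wrist_force: [1.0, 0.9, -1.0]
opening: 0.0226
grasp_force: 40.0
```

>>> jog_arm([
  {"tx": 0, "ty": 0, "tz": 0, "rx": 0, "ry": 0, "rz": 0},
  {"tx": 0, "ty": 0, "tz": 0, "rx": 0, "ry": 0, "rz": 0},
  {"tx": 0, "ty": 0, "tz": 0, "rx": 0, "ry": 0, "rz": 0},
  {"tx": 0, "ty": 0, "tz": 0, "rx": 0, "ry": 0, "rz": 0},
], squeeze=5)

```text
t: 17.12
tool_pos: [0.4845, 0.0527, 0.1068]
tcp_rot: [0.26, 0.966, 0.0, 0.0]
wrist_force: [1.6, 1.6, -0.5]
opening: 0.0238
grasp_force: 5.0
```

>>> jog_arm([
  {"tx": 0, "ty": 0, "tz": 0, "rx": 0, "ry": 0, "rz": 0},
  {"tx": 0, "ty": 0, "tz": 0, "rx": 0, "ry": 0, "rz": 0},
  {"tx": 0, "ty": 0, "tz": 0, "rx": 0, "ry": 0, "rz": 0},
  {"tx": 0, "ty": 0, "tz": 0, "rx": 0, "ry": 0, "rz": 0},
  {"tx": 0, "ty": 0, "tz": 0, "rx": 0, "ry": 0, "rz": 0},
  {"tx": 0, "ty": 0, "tz": 0, "rx": 0, "ry": 0, "rz": 0},
], grip=0.055)

```text
t: 17.88
tool_pos: [0.4844, 0.0527, 0.1067]
tcp_rot: [0.26, 0.966, -0.0, -0.0]
wrist_force: [-0.6, -0.3, 0.4]
opening: 0.0553
grasp_force: 0.0
```

>>> jog_arm([
  {"tx": 0, "ty": 0, "tz": 0.01, "rx": 0, "ry": 0, "rz": 0},
  {"tx": 0, "ty": 0, "tz": 0.03, "rx": 0, "ry": 0, "rz": 0},
  {"tx": 0, "ty": 0, "tz": 0.06, "rx": 0, "ry": 0, "rz": 0},
  {"tx": 0, "ty": 0, "tz": 0.1, "rx": 0, "ry": 0, "rz": 0},
  {"tx": 0, "ty": 0, "tz": 0.15, "rx": 0, "ry": 0, "rz": 0},
  {"tx": -0.04, "ty": 0, "tz": 0.18, "rx": 0, "ry": 0, "rz": 0},
  {"tx": -0.08, "ty": 0, "tz": 0.18, "rx": 0, "ry": 0, "rz": 0},
  {"tx": -0.12, "ty": 0, "tz": 0.18, "rx": 0, "ry": 0, "rz": 0},
  {"tx": -0.12, "ty": 0, "tz": 0.18, "rx": 0, "ry": 0, "rz": 0},
  {"tx": -0.12, "ty": 0, "tz": 0.18, "rx": 0, "ry": 0, "rz": 0},
])

```text
t: 19.12
tool_pos: [0.365, 0.0526, 0.2873]
tcp_rot: [0.26, 0.966, 0.0, 0.001]
wrist_force: [-0.7, 0.1, 0.3]
opening: 0.0554
grasp_force: 0.0
```

```bash
python3 - <<'E'
from h import *
from scipy.optimize import least_squares
d,w=cloud("scene"); save(d,"pics/s3.png",(90,300,120,400),2.8)
c=[.4845,.053]
m=(np.hypot(w[...,0]-c[0],w[...,1]-c[1])<.035)&(w[...,2]<.15)&(w[...,2]>.068)
q=w[m]
exec(open("fit.py").read().split("def sd")[1].split("for nm")[0].join(["def sd",""]))
def f(p):
    a=np.array([p[3],p[4],1]); return sd(q,p[:3],a/np.linalg.norm(a))
r=least_squares(f,[*c,.062,0,0],loss="soft_l1",f_scale=.002); print(len(q),r.x.round(4))
rr=np.hypot(w[...,0]-c[0],w[...,1]-c[1]); p=w[(rr>.04)&(rr<.06)&(w[...,2]>.05)&(w[...,2]<.075)]; print("pan z",np.median(p[:,2]))
E
```

```text
365 [ 4.852e-01  5.220e-02  6.110e-02  3.000e-04 -1.020e-02]
pan z 0.061054083922108426
```

View pics/s3.png

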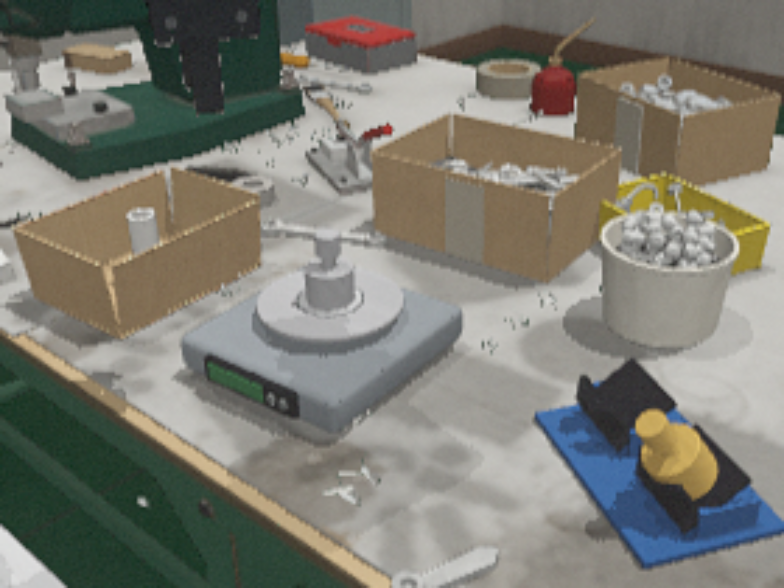

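The steel weight stands upright in the ring at (330,285) with the pan about 6–7 mm down. The sleeve is in the tray at (142,228), the brass weight is seated at (675,455), and the arm is clear of everything.

```bash
python3 -c "
from rig import workorder; print(workorder.finish_job())"
```

```text
the job is handed in; nothing more can be done
None
```

I handed the job in with the sleeve standing in the cardboard tray, the steel weight upright within about 1 mm of the pan centre (pan about 6–7 mm down), and the brass weight still in its seat; the hand-in call returned no verdict.

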